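# Change the filter cartridge in the moisture trap

## Task

The moisture trap of the air-abrasive unit stands open and empty: slide the fresh white filter cartridge over the stem of the tilted canister until it is right down, swing the captive blue screw cap shut over it by its hinged ring, and only then twist the cap clockwise to its stop, so that its white grip bar points at the orange tab. Leave the spent brown cartridge, the stone fragment, the amber bottle and the brush where they are.

Things in the scene. Friction and masses are not known exactly. Their poses are not given: they have to be found in the camera images.
- fresh: Fresh filter cartridge: white sleeve with blue ribs, outer diameter 40 mm (41 over the ribs), 50 mm tall, bore 19 mm right through, 60 g, standing loose on the table. Origin: centre of its underside, z up along the bore. It may go on either way up.
- fresh_mid (a point): Centre of the fresh cartridge: on its bore axis, 25 mm above its underside.
- spent: Spent filter cartridge, same shape but brown, standing loose; leave it. Origin: centre of its underside.
- canister_rim (a point): Centre of the mouth of the canister, a fixed aluminium cup (outer diameter 76 mm, bore 66 mm, 34 mm deep, 70 mm tall) that leans 30 degrees from vertical, roughly to the right seen from the robot (-y). z: out of the mouth along its axis; x: across the mouth to the hinge, on the higher side of the rim; y: along the hinge pin.
- stem_tip (a point): Top of the brass stem on the canister's axis, 6 mm above the rim: 14 mm diameter from the inner floor up, its last 4 mm tapering to 6 mm diameter. A cartridge that is right down stands 16 mm above the rim. Axes as canister_rim.
- canister_seat (a point): Where the centre of a cartridge lies when it is right down on the stem: on the canister's axis, 9 mm below the rim. Axes as canister_rim.
- lid_hinge (a point): Hinge pin of the lid ring, 43 mm along +x of canister_rim, at rim height. Pin along y. Axes as canister_rim.
- lid (a joint): Swing of the lid ring about its pin, rad: 0 closed flat on the rim, up to 2.1 thrown open; a friction hinge that stays where it is left. The ring is dark steel, outer diameter 86 mm, 11 mm tall; it carries the screw cap.
- lid_tab (a point): Middle of the orange tab on the ring's edge farthest from the hinge: 98 mm along -x and 7 mm along z from the pin, in the lid's frame. The tab sticks out 22 mm past the ring (86 to 108 mm from the pin), 16 mm wide along the pin, 8 mm thick. Axes are the lid's: those of canister_rim when closed, z its outward face.
- cap (a joint): Twist of the hollow screw cap in its ring, rad: 0 loose (grip bar nearly along the hinge pin), growing clockwise seen from outside, 1.45 at its stop (tight, bar pointing at the tab). Turns stiffly, 0.15 N m.
- cap_bar (a point): Middle of the white grip bar, 58 mm long, 14 wide, 22 tall, on top of the blue cap (76 mm diameter): on the cap's axis, 40 mm above the rim when closed, where the bar spans 30 to 52 mm above the rim. z outward; x, y turn with the cap. The bar's length lies 1.45 rad counter-clockwise of x.
- fragment: Carved limestone fragment 85 x 65 x 31 mm, bystander. Origin: centre of its underside.
- solvent: Amber bottle with black cap, 60 mm diameter, 140 mm tall, bystander. Origin: centre of its underside.
- brush: Brush 170 mm long lying flat, bystander.
Mind the look-alikes: they are no part of the job. There is more than one size of the part that bears canister_rim; the job needs the larger. What is shaped like the fresh but red is not meant.

How it is judged (in metres and radians):
On the way, in this order (a step that is already met when the one before it is completed fails the run):
1. the fresh cartridge is right down over the stem while the lid is still open (distance between fresh_mid and canister_seat below 0.006 m and z of fresh_mid in the frame of canister_seat below 0.004 m and angle between the z axis of fresh and the z axis of canister_seat, either way round below 0.2 rad and value of joint lid above 0.8 rad), for 0.2 s.
2. the lid ring is swung shut over it with the cap not yet twisted home (distance between fresh_mid and canister_seat below 0.006 m and z of fresh_mid in the frame of canister_seat below 0.004 m and angle between the z axis of fresh and the z axis of canister_seat, either way round below 0.2 rad and value of joint lid below 0.05 rad and value of joint cap below 0.9 rad), for 0.2 s.
3. the cap is twisted clockwise to within about 10 degrees of its stop, the ring shut (value of joint lid below 0.05 rad and value of joint cap above 1.27 rad), for 0.2 s.
At the end, for the whole second after the job is handed in: The fresh white cartridge sits over the stem, centre within 6 mm of its seat and not more than 4 mm above it; the lid ring is shut to within 0.05 rad; the cap is twisted to at least 1.27 rad (stop at 1.45) (all of step 3 and distance between fresh_mid and canister_seat below 0.006 m and z of fresh_mid in the frame of canister_seat below 0.004 m and angle between the z axis of fresh and the z axis of canister_seat, either way round below 0.2 rad); the robot touches nothing.
It fails at once if the spent brown cartridge is moved more than 30 mm or knocked over (distance of spent from where it was at the start of the episode above 0.03 m or angle between spent's own z axis and vertical above 0.5 rad).
It fails at once if the stone fragment is moved more than 30 mm or knocked over (distance of fragment from where it was at the start of the episode above 0.03 m or angle between fragment's own z axis and vertical above 0.5 rad).
It fails at once if the amber bottle is moved more than 30 mm or knocked over (distance of solvent from where it was at the start of the episode above 0.03 m or angle between solvent's own z axis and vertical above 0.5 rad).
It fails at once if the brush is moved more than 30 mm (distance of brush from where it was at the start of the episode above 0.03 m).
It also fails if it takes over 64 s, if anything falls off the work surface, if the arm or the gripper's body presses on something with over 40 N, if the wrist force passes 120 N, or if a joint passes its speed limit or range.

## Robot

A 7-joint arm with a two-finger parallel gripper is mounted at the origin on the work surface. World frame = base frame: x ahead of the robot, y to its left, z up, the work surface at z = 0. Lengths are in mm, angles in rad, forces in N, time in s.
With the tool pointing down it reaches from about 400 to 850 mm from the base axis. Payload 4.5 kg.
Tool frame: the origin (TCP) lies on the centre line of the jaws, within the pads' length; the fingertips stand 8 mm ahead of it and the grasp point (between the pads) lies 11 mm behind it; z points along the fingers, y is the line along which they close (so a half turn about z gives the same grasp; the last joint's range is limited). The gripper opens to 88 mm and grips with 3 to 60 N. Pads are 18 mm wide; open, the fingers measure 123 mm over their backs; the gripper's body (75 mm by 187 mm) begins 45 mm behind the grasp point.
Start: joints at [1.236, 0.689, -0.195, 1.565, 0.157, 0.902, -0.215], TCP at [225.34, -582.988, 246.743] pointing down, gripper open.
Joint ranges: [-3.01, 3.01], [-0.46, 2.08], [-1.47, 1.51], [0.13, 2.56], [-1, 4.14], [0.04, 2.09], [-2.66, 2.66]. Speed limits (rad/s): [2.57, 2.57, 3.14, 3.14, 3.14, 3.14, 3.14].

## Interface

Orientations are given as a unit quaternion [w, x, y, z].
In Python, from workcell import reach, line_to, goto_joints, gripper_to, pause, solve_ik, observe, get_image, Unreachable, hand_in gives the robot as it stands. Calls block until the motion is done:
- reach(position, orientation): joint-space move of the TCP to a pose.
- line_to(position, orientation=None, velocity=150, contact_N=None): straight line of the TCP; orientation=None keeps the orientation; velocity is the mean speed in mm/s. With contact_N (N) it stops when the force on the tool has changed by that much, and returns True; else False.
- goto_joints(angles): joint-space move.
- gripper_to(opening): finger opening in mm; the grip force is fixed at half the most; returns when the fingers have stopped.
- pause(seconds).
- solve_ik(position, orientation): joint angles nearest the present ones, or None.
- observe(): the state.
- get_image(name): name is "scene" or "top" or "wrist"; returns a dict with "color" (480x640x3 uint8, blue, green, red), "fx", "fy", "cx", "cy" (pixels), "rvec" (rotation vector, rad) and "tvec" (3), from world to camera coordinates, as OpenCV has them. Camera axes: x right, y down, z forward; pixel columns grow to the right and rows downward; lengths in mm; the calibration is good to about 2 mm. The wrist camera is an equidistant fisheye: a pixel r from the principal point sees the ray r / f radians off the axis. A picture is of the moment at which its call begins. There is no depth.
A pose or a line that the arm cannot do raises Unreachable and nothing moves.
- hand_in(): hands the job in; it is judged then, once.
The state is a dict: "t": time; "qpos": joint angles; "qvel": joint speeds; "effort": joint torques, N m; "position": TCP position; "orientation": TCP orientation; "wrist_force": force on the tool from outside, world axes, zero at the start; "wrist_torque": the same for the moment, N m; "grip_width": finger opening in mm; "gripper_force": force on a finger pad.
Only numpy, scipy, OpenCV 4.12 (cv2) and the standard library are available. Lean on these libraries where they do the work, as an engineer would, in place of code of your own. Each camera call takes 0.05 s, during which the arm holds its last target. There are 200 camera calls.

## Working session

There is one attempt and no reset: what is moved stays moved. The work goes in short steps, each a Python script; the robot and the scene stay as the last script left them, time stands still between calls to the robot, and variables do not carry over. Pictures are saved under pics/ and viewed, at most 10 in all, crops included, and the job is handed in when it is done.

```bash
ls; mkdir -p pics; python3 - <<'E'
from workcell import *
import cv2,pickle
d={}
for n in("scene","top","wrist"):
    d[n]=get_image(n); cv2.imwrite(f"pics/{n}0.png",d[n]["color"])
    print(n,{k:v for k,v in d[n].items() if k!="color"})
pickle.dump(d,open("im0.pkl","wb"))
s=observe();print(s)
E
```

```text
pics
scene {'fx': 451.1940229531901, 'fy': 451.1940229531901, 'cx': 308.35778742778973, 'cy': 241.84369331820034, 'rvec': array([ 1.79918521,  1.50769837, -0.73472614]), 'tvec': array([-133.3109035 , -245.79917534, 1400.1975473 ])}
top {'fx': 558.1281442165599, 'fy': 558.1281442165599, 'cx': 319.24662680530804, 'cy': 243.61206837079015, 'rvec': array([ 2.19714926, -2.19557611,  0.05728857]), 'tvec': array([  50.27326973,  556.53137425, 1414.33886488])}
wrist {'fx': 371.64829954431775, 'fy': 371.64829954431775, 'cx': 315.91459519485164, 'cy': 234.879400734769, 'rvec': array([-2.35920175,  1.61484704,  0.2697643 ]), 'tvec': array([-624.60284181,  -45.52777895,  391.37998034])}
{'t': 0.15, 'qpos': array([ 1.23582972,  0.68979098, -0.19454323,  1.56604718,  0.15729068,
        0.90249395, -0.2151395 ]), 'qvel': array([ 0.00148073, -0.00213517,  0.00174933, -0.0006719 , -0.00118166,
       -0.00180688,  0.00161465]), 'effort': array([-2.05284072e-03, -5.27865386e+01, -1.26867961e+00, -1.53586489e+01,
       -5.25182881e-02,  3.89092485e-03,  1.11169929e-04]), 'position': array([ 225.11056348, -582.57858875,  246.11031436]), 'orientation': array([-6.55425522e-04,  9.83046971e-01,  1.83352657e-01, -1.62596819e-04]), 'wrist_force': array([ 0.79089684, -0.16043409,  0.42895472]), 'wrist_torque': array([ 0.00964338, -0.0026587 , -0.00814587]), 'gripper_force': 0.0, 'grip_width': 87.93181602332254}
```

View pics/scene0.png

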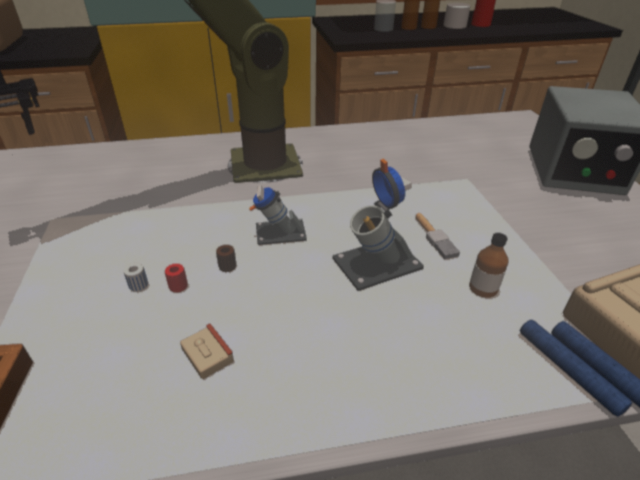

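View pics/top0.png

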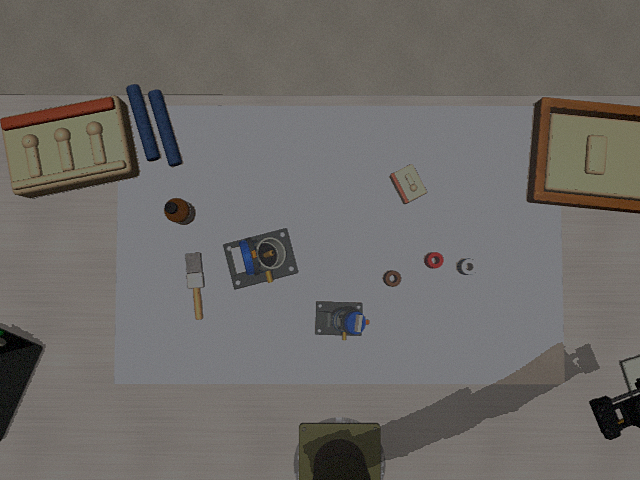

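Candidates for the cartridge are white (467,267 top), red (433,260) and brown (392,278). I choose white. For the canister there is a large one (265,253 top) and a small one (345,320), and I choose the large one. Next I check both in one close crop.

```bash
python3 - <<'E'
import cv2,pickle,numpy as np
d=pickle.load(open("im0.pkl","rb"))
def c(n,x,y,w,h,W,H):
    return cv2.resize(d[n]["color"][y:y+h,x:x+w],(W,H),interpolation=cv2.INTER_CUBIC)
a=c("top",215,220,100,75,400,300); b=c("scene",325,150,100,150,400,600)
e=c("top",440,245,50,37,400,296);e=cv2.copyMakeBorder(e,0,4,0,0,0)
cv2.imwrite("pics/crop1.png",np.hstack([np.vstack([a,e]),b]))
E
```

```text
(no output)
```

View pics/crop1.png

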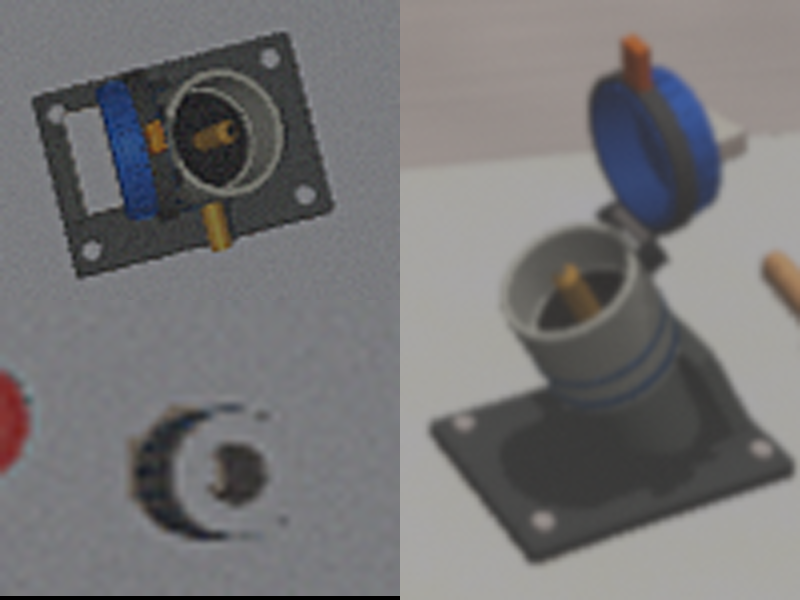

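```bash
cat > geo.py <<'E'
import numpy as np,cv2,pickle
from scipy.optimize import least_squares
from scipy.spatial.transform import Rotation as R
D=pickle.load(open("im0.pkl","rb"))
def proj(n,P,d=None):
    c=(d or D)[n]; K=np.array([[c["fx"],0,c["cx"]],[0,c["fy"],c["cy"]],[0,0,1]])
    return cv2.projectPoints(np.atleast_2d(P).astype(float),c["rvec"],c["tvec"],K,None)[0][:,0]
def ray(n,uv,z):
    c=D[n];Rm=cv2.Rodrigues(c["rvec"])[0];o=-Rm.T@c["tvec"]
    v=Rm.T@np.array([(uv[0]-c["cx"])/c["fx"],(uv[1]-c["cy"])/c["fy"],1]);return o+v*(z-o[2])/v[2]
def axes(a):
    h=np.array([np.cos(a),np.sin(a),0]);k=np.array([0,0,1]);s,c=.5,np.sqrt(.75)
    z=s*h+c*k;x=-c*h+s*k;return x,np.cross(z,x),z
def lidvec(a,th):
    x,y,z=axes(a);return -np.cos(th)*x+np.sin(th)*z, y, np.cos(th)*z+np.sin(th)*x
E
cat > fit.py <<'E'
from geo import *
t=lambda u,v:np.array([215+(u+.5)/4-.5,220+(v+.5)/4-.5])
s=lambda u,v:np.array([325+(u-400+.5)/4-.5,150+(v+.5)/4-.5])
ph=np.linspace(0,2*np.pi,120)
def model(q):
    p=q[:3]*100;a=q[3];x,y,z=axes(a);u,v,w=lidvec(a,q[4]);pin=p+43*x
    circ=p+38*(np.cos(ph)[:,None]*x+np.sin(ph)[:,None]*y)
    o=[]
    for n in("top","scene"):
        c=proj(n,circ,D);o+=[*c.min(0),*c.max(0),*proj(n,p+6*z)[0],*proj(n,pin+108*u+7*w)[0]]
    # plate direction in top
    return np.array(o)
obs=np.array([*t(166,70),*t(284,197),*t(230,130),*t(156,137),*s(501,221),*s(641,342),*s(568,266),*s(633,38)])
f=least_squares(lambda q:model(q)-obs,[4.9,1.5,1,-1.32,1.7],loss="soft_l1")
q=f.x;print(q[:3]*100,q[3:]);print(np.round(f.fun.reshape(-1,2),1))
e=ray("top",t(35,97),8)-ray("top",t(288,32),8);print("plate yaw",np.arctan2(-e[1],-e[0]))
print("fresh",ray("top",(469.2,266.2),50),"spent",ray("top",(391.5,278),50),"scene proj fresh",proj("scene",ray("top",(469.2,266.2),50)))
E
python3 fit.py
```

```text
[529.31576555 164.47370893 134.24996294] [-1.24499902  1.92192498]
[[-0.6 -0.4]
 [-0.2 -0.3]
 [-0.4 -0. ]
 [ 0.3  0.4]
 [-0.2 -0.9]
 [-0.2 -0.8]
 [-0.8  1.1]
 [ 0.4  0.6]]
plate yaw -1.3176665059173385
fresh [ 498.61791751 -322.81277139   50.        ] spent [ 469.15208964 -129.07466143   50.        ] scene proj fresh [[133.27730678 267.45193825]]
```

```bash
cat >> geo.py <<'E'
def quat(tz,ty):
    ty=ty-tz*(ty@tz);ty=ty/np.linalg.norm(ty)
    q=R.from_matrix(np.c_[np.cross(ty,tz),ty,tz]).as_quat();return q[[3,0,1,2]]
try: P,A,TH=pickle.load(open("pose.pkl","rb"))
except Exception: P,A,TH=np.array([529.3,164.5,134.2]),-1.28,1.92
def tw(psi):  # tool axis, tilt psi toward hinge side
    x,y,z=axes(A);return -(np.cos(psi)*z+np.sin(psi)*x), -np.cos(psi)*x+np.sin(psi)*z
def lidpose(th,psi,L,h,s=1):
    x,y,z=axes(A);u,_,w=lidvec(A,th);tz,f=tw(psi)
    return P+43*x+L*u+h*w-9*f-8*tz, quat(tz,s*y)
E
python3 - <<'E'
from geo import *
from workcell import *
s=observe();w=D["wrist"];Rm=cv2.Rodrigues(w["rvec"])[0];C=-Rm.T@w["tvec"]
q=s["orientation"];T=R.from_quat(q[[1,2,3,0]]).as_matrix()
print("cam in tool",T.T@(C-s["position"]));print("cam axes in tool\n",np.round((Rm@T).T,3))
x,y,z=axes(A)
r=lambda v:None if v is None else np.round(v,2)
for sg in(1,-1):
    for nm,o in(("seat",16-12+8),("above",90)): print(sg,nm,r(solve_ik(P+o*z,quat(-z,sg*y))))
    for th,psi in((1.95,.8),(1.95,.52),(1,.3),(0,0)): print(sg,th,r(solve_ik(*lidpose(th,psi,100,11,sg))))
    print("pick",r(solve_ik([498.6,-322.8,46],quat(np.array([0,0,-1.]),np.array([sg,0,0.])))))
    for t in np.linspace(0,1.5,4):
        a=1.45-t-np.pi/2; print("twist",t,r(solve_ik(P+(36+8)*z,quat(-z,sg*(np.cos(a)*x+np.sin(a)*y)))))
E
```

```text
cam in tool [  84.07629867    0.36582434 -138.02355895]
cam axes in tool
 [[ 0.001 -0.946 -0.323]
 [ 1.     0.001  0.   ]
 [ 0.    -0.323  0.946]]
1 seat [-0.09  0.83 -0.01  1.83 -0.78  0.76 -2.29]
1 above [-0.07  0.74  0.07  1.76 -0.71  0.94 -2.35]
1 1.95 [ 0.01  0.9  -1.25  1.7   1.01  1.5   1.95]
1 1.95 [-1.01  0.82  1.09  1.79 -0.84  1.07 -2.46]
1 1 [-0.31  0.66  0.21  1.8  -0.5   0.79 -2.62]
1 0 [-0.02  0.87  0.01  1.79 -0.76  0.79 -2.24]
pick [ 0.65  0.95 -0.27  1.78  0.49  0.48  0.05]
twist 0.0 [ 0.53  1.08 -1.19  1.77  0.6   0.83  0.98]
twist 0.5 [ 0.48  1.   -1.04  1.78  0.43  0.75  0.65]
twist 1.0 [ 0.43  0.95 -0.92  1.78  0.28  0.71  0.28]
twist 1.5 [ 0.38  0.91 -0.81  1.78  0.14  0.69 -0.08]
-1 seat [ 0.35  0.95 -0.8   1.81  0.18  0.62 -0.06]
-1 above [ 0.43  0.87 -0.85  1.73  0.12  0.8  -0.01]
-1 1.95 [-0.42  0.62 -0.33  1.73  0.53  1.   -0.74]
-1 1.95 [-0.09  0.63 -0.62  1.74  0.44  0.91 -0.61]
-1 1 [ 0.21  0.73 -0.69  1.77  0.31  0.78 -0.27]
-1 0 [ 0.42  1.   -0.81  1.77  0.22  0.66 -0.02]
pick [ 0.34  0.96  0.28  1.8  -0.55  0.45 -2.14]
twist 0.0 [ 0.18  0.82 -0.43  1.79 -0.33  0.69 -1.27]
twist 0.5 [ 0.11  0.8  -0.3   1.79 -0.46  0.72 -1.64]
twist 1.0 [ 0.01  0.79 -0.12  1.8  -0.63  0.77 -1.98]
twist 1.5 [-0.09  0.79  0.05  1.81 -0.77  0.84 -2.35]
```

```bash
cat >> geo.py <<'E'
def fish(c,Pw):
    Rm=cv2.Rodrigues(c["rvec"])[0];X=np.atleast_2d(Pw)@Rm.T+c["tvec"]
    r=np.hypot(X[:,0],X[:,1]);k=np.arctan2(r,X[:,2])/np.maximum(r,1e-9)
    return np.c_[c["cx"]+c["fx"]*k*X[:,0],c["cy"]+c["fy"]*k*X[:,1]]
E
python3 - <<'E'
from geo import *
from workcell import *
x,y,z=axes(A)
reach(P+150*z,quat(-z,y));pause(.3)
w=get_image("wrist");pickle.dump(w,open("w1.pkl","wb"))
cv2.imwrite("pics/w1.png",w["color"]);s=observe();print(s["t"],s["position"]-(P+150*z),fish(w,[P,P+6*z,P+43*x]))
E
```

```text
3.1333 [ 0.01395513 -0.17644046  0.01410526] [[315.3996821  219.15757691]
 [315.39604244 221.28767276]
 [315.4050834  267.9012629 ]]
```

View pics/w1.png

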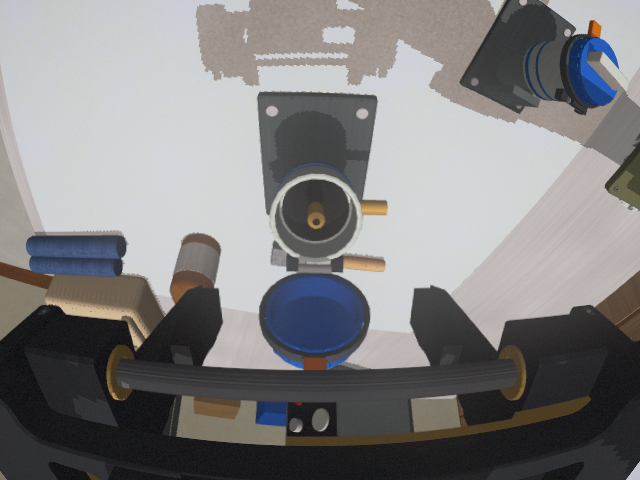

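```bash
cat > fit2.py <<'E'
exec(open("fit.py").read().split("f=least")[0])
w=pickle.load(open("w1.pkl","rb"))
def m2(q):
    p=q[:3]*100;a=q[3];x,y,z=axes(a);u,v,n=lidvec(a,q[4]);pin=p+43*x
    c=fish(w,p+38*(np.cos(ph)[:,None]*x+np.sin(ph)[:,None]*y));l=fish(w,pin+43*u+43*(np.cos(ph)[:,None]*u+np.sin(ph)[:,None]*y))
    return np.r_[model(q),c.min(0),c.max(0),fish(w,p+6*z)[0],l.min(0)[0],l.max(0)[0]]
ob=np.r_[obs,269.5,173,363,262,316,221,259.5,370]
f=least_squares(lambda q:np.r_[m2(q)-ob,20*(q[3]+1.3)],[5.29,1.645,1.34,-1.28,1.92],loss="soft_l1")
q=f.x;print(q[:3]*100,q[3:]);print(np.round(f.fun,1))
pickle.dump((q[:3]*100,q[3],q[4]),open("pose.pkl","wb"))
E
python3 fit2.py
```

```text
[528.65921434 164.72945834 133.62962853] [-1.30480984  1.91909741]
[-0.6 -0.2 -0.3  0.1 -0.5  0.3  0.2  0.  -0.1 -0.7 -0.4 -0.9 -0.8  1.1
  0.7  1.1 -0.2 -0.4 -0.3  0.2  0.2  0.1 -0.5  1.  -0.1]
```

```bash
python3 - <<'E'
from geo import *
from workcell import *
q=quat(np.array([0,0,-1.]),np.array([-1.,0,0]))
F=np.array([498.6,-322.8,0])
reach(F+[0,0,170],q);pause(.3)
w=get_image("wrist");pickle.dump(w,open("w2.pkl","wb"))
s=observe();p=fish(w,[F+[0,0,50],F+[10,0,50],F+[0,10,50]]);print(s["t"],s["position"],p)
u,v=p[0].astype(int)
c=cv2.resize(w["color"][v-40:v+40,u-50:u+50],(800,640),interpolation=cv2.INTER_CUBIC)[:600]
print(u-50,v-40);cv2.imwrite("pics/w2.png",c)
E
```

```text
5.05 [ 498.80509628 -322.50680259  170.05995658] [[316.19834777 230.10136342]
 [302.51739816 230.07879464]
 [316.16815743 242.96130369]]
266 190
```

View pics/w2.png

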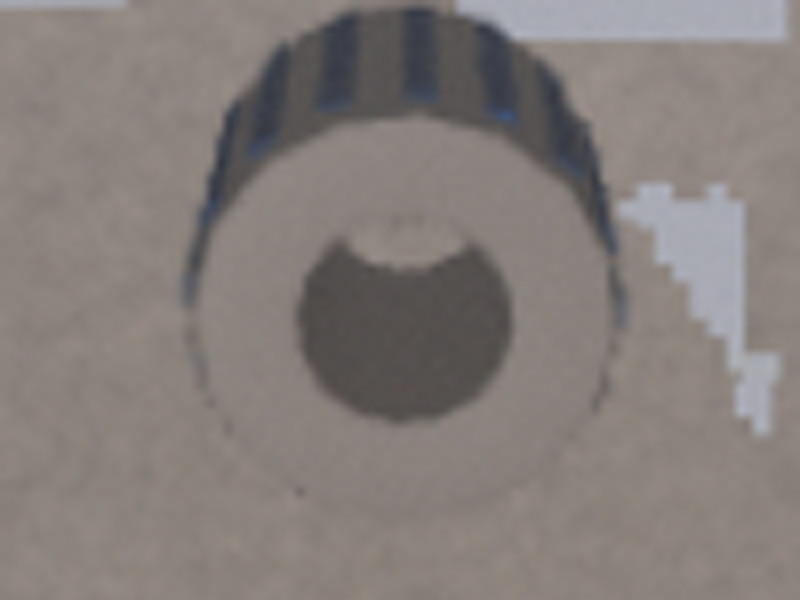

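The crop shows the white, blue-ribbed cartridge with its bore centred at (316,230). The prediction was (316,230), so I pick it there.

```bash
python3 - <<'E'
from geo import *
from workcell import *
F=np.array([498.6,-322.6,0])
gripper_to(70)
line_to(F+[0,0,46.],velocity=100)
gripper_to(30)
s=observe();print(s["t"],s["grip_width"],s["gripper_force"],s["position"])
line_to(F+[0,0,260],velocity=200)
x,y,z=axes(A)
reach(P+150*z,quat(-z,y))
line_to(P+(16-12+8+50)*z,velocity=120);pause(.3)
s=observe();print(s["t"],s["grip_width"],s["position"]-(P+62*z),s["wrist_force"])
w=get_image("wrist");cv2.imwrite("pics/w3.png",w["color"][120:400,160:480].repeat(2,0).repeat(2,1))
print(fish(w,[P+6*z,P+16*z]))
E
```

```text
7.475 38.746551958759774 29.999849307350814 [ 498.6670226  -322.59463025   46.11356157]
11.4 38.78506288255501 [ 0.32503476 -0.2557742   0.39602481] [ 0.39778649  0.64933951 -0.36802482]
[[315.87743216 265.20599894]
 [315.87895292 272.481269  ]]
```

View pics/w3.png

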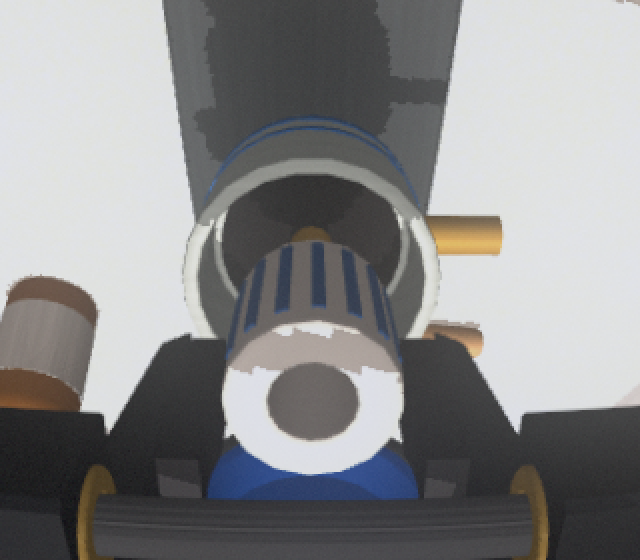

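The cartridge hangs straight above the stem, aligned to within a few mm. I insert it with contact detection.

```bash
python3 - <<'E'
from geo import *
from workcell import *
x,y,z=axes(A)
def st(l):
    s=observe();d=s["position"]-P;print(l,round(s["t"],2),"xyz can",np.round([d@x,d@y,d@z],2),"F",np.round([s["wrist_force"]@k for k in(x,y,z)],1))
h=line_to(P+10*z,velocity=40,contact_N=12);print(h);st("down")
E
```

```text
True
down 12.54 xyz can [-0.18  0.28 14.41] F [1.1 0.8 4.5]
```

```bash
python3 - <<'E'
from geo import *
from workcell import *
x,y,z=axes(A)
def st(l):
    s=observe();d=s["position"]-P;print(l,round(s["t"],2),"xyz can",np.round([d@x,d@y,d@z],2),"F",np.round([s["wrist_force"]@k for k in(x,y,z)],1))
gripper_to(60);st("rel")
line_to(P+60*z,velocity=150)
gripper_to(0);st("up")
h=line_to(P+18*z,velocity=40,contact_N=15);print(h);st("push")
line_to(P+110*z,velocity=150);pause(.2)
w=get_image("wrist");pickle.dump(w,open("w4.pkl","wb"))
cv2.imwrite("pics/w4.png",w["color"][120:400,160:480].repeat(2,0).repeat(2,1))
ph=np.linspace(0,6.28,90)[:,None]
for h in(16,19,22):
    c=fish(w,P+h*z+20*(np.cos(ph)*x+np.sin(ph)*y));c=(c-[160,120])*2;print(h,c.min(0),c.max(0))
E
```

```text
rel 13.04 xyz can [-0.27  0.85 13.61] F [-0.8  0.8 -0.1]
up 14.45 xyz can [-0.000e+00 -2.000e-02  6.005e+01] F [-0.6 -0.2 -0.1]
True
push 15.25 xyz can [-0.09  0.07 26.86] F [2.6 1.  6.5]
16 [247.46933651 186.76271924] [368.10076758 300.15058262]
19 [246.7797621  189.28805408] [368.80944941 303.81059612]
22 [246.07484193 191.87569057] [369.53401775 307.55111257]
```

View pics/w4.png

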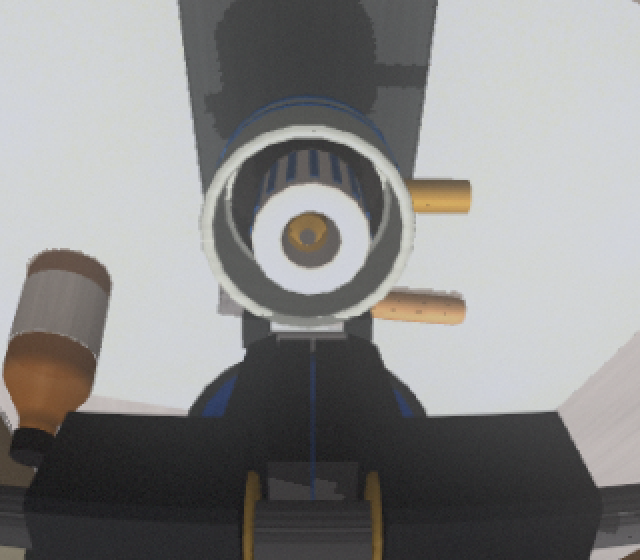

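```bash
python3 - <<'E'
from geo import *
from workcell import *
x,y,z=axes(A)
def st(l):
    s=observe();d=s["position"]-P;print(l,round(s["t"],2),"xyz can",np.round([d@x,d@y,d@z],2),"F",np.round([s["wrist_force"]@k for k in(x,y,z)],1))
w=pickle.load(open("w4.pkl","rb"));ph=np.linspace(0,6.28,90)[:,None]
c=(fish(w,P+38*(np.cos(ph)*x+np.sin(ph)*y))-[160,120])*2;print("rim",c.min(0),c.max(0),"stem",(fish(w,P+6*z)-[160,120])*2)
line_to(P+35*z,velocity=150)
h=line_to(P+16*z,velocity=25,contact_N=35);print(h);st("push")
line_to(P+110*z,velocity=150)
E
```

```text
rim [200.16622953 122.74098729] [415.29108992 326.63116914] stem [[307.76050342 235.03221095]]
True
push 17.37 xyz can [-0.33 -0.57 26.87] F [1.7 0.7 7.4]
```

The cartridge is right down: two pushes stopped rigidly at the same height, and the image agrees. Next I swing the lid.

```bash
cat > lid.py <<'E'
from geo import *
from workcell import *
x,y,z=axes(A)
def st(l):
    s=observe();d=s["position"]-P;print(l,round(s["t"],2),"xyz can",np.round([d@x,d@y,d@z],2),"F",np.round([s["wrist_force"]@k for k in(x,y,z)],1))
def lp(th): k=max(th,0)/1.92; return lidpose(th,.52*k,96*k+103*(1-k),11,-1)
E
python3 - <<'E'
from lid import *
p,q=lidpose(TH,.52,96,41,-1)
U=np.array([0,0,110.])
line_to(observe()["position"]+[0,0,90],velocity=200)
reach(p+U,q);line_to(p,velocity=200);st("behind")
h=line_to(lp(TH-.1)[0],velocity=60,contact_N=8);st(f"touch {h}")
for th in np.arange(TH-.2,.25,-.2):
    line_to(*lp(th),velocity=100)
st("low")
E
```

```text
behind 20.77 xyz can [126.97  -0.43  79.2 ] F [0.7 0.4 0.3]
touch False 21.58 xyz can [8.912e+01 9.000e-02 9.345e+01] F [ 0.5  1.  -1. ]
low 24.28 xyz can [-40.45   0.32  49.95] F [-6.   2.9  1.2]
```

```bash
python3 - <<'E'
from lid import *
w=get_image("wrist")["color"];s=get_image("scene")["color"]
cv2.imwrite("pics/l1.png",np.hstack([cv2.resize(w[100:460,140:500],(400,400)),cv2.resize(s[150:300,300:450],(400,400))]))
E
```

```text
(no output)
```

View pics/l1.png

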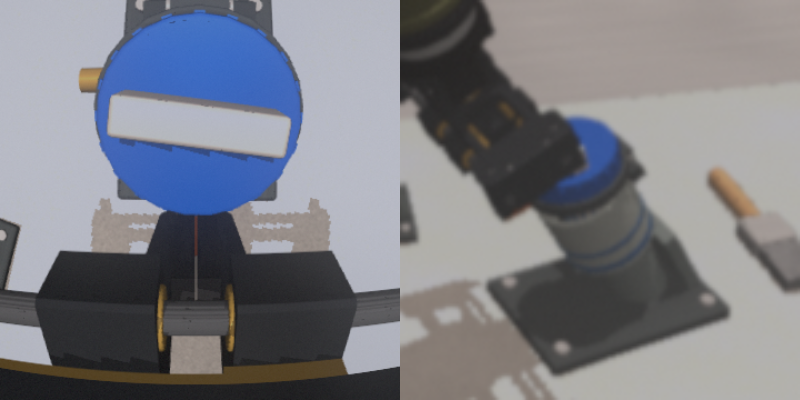

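The lid follows the fingers and is nearly shut. The cap is still loose, with its bar nearly along the pin. I press it home.

```bash
python3 - <<'E'
from lid import *
line_to(*lp(.15),velocity=60);st(.15)
line_to(*lp(.08),velocity=60,contact_N=30);st(.08)
p,q=lp(-.06);h=line_to(p,q,velocity=30,contact_N=30);st(h)
print("expect z at shut",(lp(0)[0]-P)@z)
line_to(p+60*z,velocity=150);pause(.2)
w=get_image("wrist");pickle.dump(w,open("w5.pkl","wb"))
for th in(0,.05,.1,.2):
    u,_,n=lidvec(A,th);print(th,fish(w,P+43*x+np.array([[108],[86]])*u+11*n))
    b=lidvec(A,th);c=P+43*x+43*b[0]+52*b[2];a=1.45;d=np.cos(a)*-b[0]+np.sin(a)*y
    print(fish(w,[c+29*d,c-29*d]).round(1).tolist())
cv2.imwrite("pics/l2.png",w["color"][60:360,120:520].repeat(2,0).repeat(2,1))
E
```

```text
0.15 24.82 xyz can [-47.06   0.09  34.4 ] F [-5.7  1.7  0.4]
0.08 25.08 xyz can [-47.68  -0.53  27.64] F [-2.2 -0.3 -0.6]
True 25.43 xyz can [-48.15  -1.31  23.29] F [ 0.7  3.4 14. ]
expect z at shut 19.0
0 [[317.25376865 281.16320297]
 [317.32778655 246.71089363]]
[[251.3, 180.8], [383.3, 196.6]]
0.05 [[317.27069761 284.25123759]
 [317.34412086 248.39240198]]
[[250.3, 175.6], [384.5, 191.8]]
0.1 [[317.28926615 287.03668707]
 [317.36173417 249.75695645]]
[[249.3, 170.0], [385.7, 186.6]]
0.2 [[317.33179145 291.58843059]
 [317.40101995 251.4412888 ]]
[[247.4, 157.5], [388.0, 174.7]]
```

View pics/l2.png

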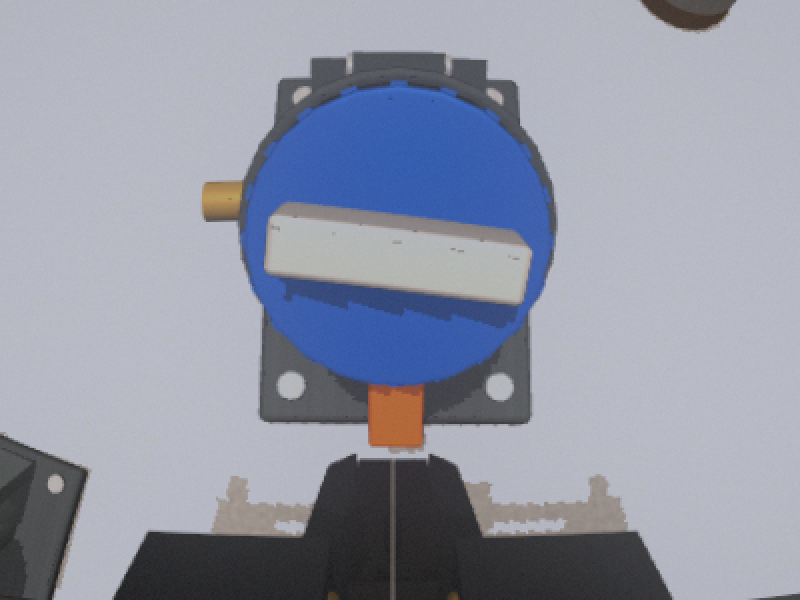

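The lid is shut: the tab end at (317.5,282.5) and the bar ends match θ≈0.02. Next I twist the cap.

```bash
python3 - <<'E'
from lid import *
def tq(t): a=1.45-t-np.pi/2; return quat(-z,np.cos(a)*x+np.sin(a)*y)
reach(P+120*z,tq(0));gripper_to(46)
h=line_to(P+46*z,velocity=100,contact_N=15);st(h)
gripper_to(5);st("grip");print(observe()["grip_width"])
for t in list(np.arange(.15,1.46,.13))+[1.5]:
    reach(P+45*z,tq(t))
    s=observe();print(round(t,2),round(s["t"],2),np.round(s["wrist_force"],1),np.round(s["wrist_torque"]@z,3))
pause(.3);st("end")
E
```

```text
False 29.27 xyz can [ 0.12 -0.44 46.46] F [ 0.4 -0.2  0.6]
grip 29.85 xyz can [-1.000e-02 -8.000e-02  4.615e+01] F [0.  1.  1.5]
13.84648211304849
0.15 30.1 [-1.2 -3.7  7.9] -0.095
0.28 30.35 [-0.7 -3.2  8.1] -0.044
0.41 30.6 [-2.2 -5.   8. ] -0.063
0.54 30.85 [-0.4 -3.9  7. ] -0.061
0.67 31.1 [-1.1 -3.7  8.2] -0.117
0.8 31.35 [-0.9 -4.3  7.8] -0.074
0.93 31.6 [-0.4 -3.4  7.7] -0.02
1.06 31.85 [-0.6 -4.2  8.2] -0.183
1.19 32.1 [-0.5 -2.7  7.3] -0.103
1.32 32.35 [-0.2 -4.3  7.2] -0.061
1.45 32.6 [-0.1 -3.2  7.8] -0.085
1.5 32.85 [ 0.1 -4.1  7.9] 0.642
end 33.15 xyz can [ 0.36 -0.6  46.01] F [1.  0.7 9.1]
```

```bash
python3 - <<'E'
from lid import *
gripper_to(46);line_to(P+140*z,velocity=150);pause(.3)
w=get_image("wrist")
u,_,n=lidvec(A,0)
for th in(0,.05):
    u,_,n=lidvec(A,th);print(th,fish(w,P+43*x+108*u+11*n),fish(w,P+43*x+43*u+52*n+np.array([[29],[-29]])*u))
st("");cv2.imwrite("pics/f.png",w["color"][60:360,120:520].repeat(2,0).repeat(2,1))
E
```

```text
0 [[320.66707631 302.21840181]] [[318.90600096 285.39651707]
 [314.60260051 201.81072461]]
0.05 [[320.69146261 304.7249469 ]] [[318.74778805 284.16537317]
 [314.38621586 197.96901863]]
 34.92 xyz can [1.1000e-01 2.3000e-01 1.3951e+02] F [-0.1  0.9 -0.3]
```

View pics/f.png

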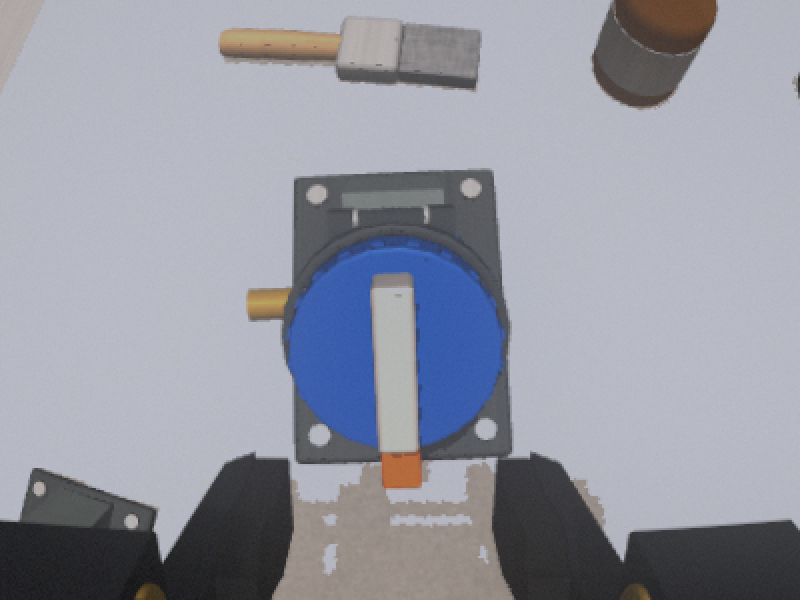

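The bar points at the tab. I give the tab one more safety press to be sure the ring is shut, then hand in.

```bash
python3 - <<'E'
from lid import *
gripper_to(0)
b=P-54*x
reach(b+80*z,quat(-z,y))
h=line_to(b+14*z,velocity=30,contact_N=35);st(h)
line_to(b+110*z,velocity=150);pause(.5);st("clear")
print(hand_in())
E
```

```text
True 39.52 xyz can [-5.404e+01 -4.000e-02  2.145e+01] F [2.6 1.4 9.7]
clear 40.77 xyz can [-5.4000e+01  2.0000e-02  1.0986e+02] F [ 0.3 -0.7 -0.3]
the job is handed in; nothing more can be done
None
```

I handed the job in at about 41 s with the white cartridge seated on the stem, the lid ring shut, the cap twisted to its stop with the bar pointing at the orange tab, and the robot clear; the bystanders were never touched, and no verdict came back.

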